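Start the blotting power supply

TASK

Start the transfer on the blotting power supply: tip its rocker switch fully over to ON by pressing down the raised end (the end towards the display ridge), then push the round preset key fully in so that it stays down, and then press the triangular run key fully down, hold it there for two seconds and let go. Do not press the square stop key, and leave the small vial on the deck, the jar, the tray and the roller where they stand.

Things in the scene. Friction and masses are not known exactly. Their poses are not given: they have to be found in the camera images.
- supply: Power supply, fixed beige case, 260 mm (its x) by 330 mm (its y); origin at the centre of its underside, z up. Flat deck 70 mm above the bench; along the far edge (its x over +70 mm) a display ridge 30 mm higher. Rocker and three keys stand in a row along its y, at its x = -15 mm, 68 mm apart; which is in which place changes. Their caps are all light grey.
- rocker_far (a point): Point on top of the raised, ridge-side half of the rocker, 17 mm from the pivot; moves with it. Rocker: shallow V from the side, 52 mm along the supply's x, 26 mm wide, on a 66 x 38 mm dark bezel 8 mm high. Off: near half level, far half rising to 9 mm at its end, this point 23 mm above the deck. On: far half level, 17 mm above the deck, so the point sinks 6 mm.
- rocker (a joint): Rocker angle, rad: 0 = off (near half level, far half raised), grows as the far half is pushed down, 0.36 = fully on. It stays where it is left; about 3 N at the point above moves it.
- round_key_top (a point): Round preset key, 32 mm across. Dark bezel 50 x 50 mm, 8 mm high. Point: centre of the flat cap top, 19 mm above the deck when up; moves with the cap, 7 mm straight down to the stop (then 4 mm above the bezel). It has no return spring: about 3 N pushes it and it stays where it is left.
- round_key (a joint): Travel of the round key, m: 0 = up, 0.007 = fully in.
- tri_key_top (a point): Triangular run key, equilateral, 42 mm sides, one corner towards the ridge. Dark bezel 50 x 50 mm, 8 mm high. Point: centre of the flat cap top, 19 mm above the deck when up; moves with the cap, 7 mm straight down to the stop (then 4 mm above the bezel). A spring returns it: 1.5 N starts it, 5 N holds it fully down.
- tri_key (a joint): Travel of the triangular key, m: 0 = up, 0.007 = fully down.
- square_key_top (a point): Square stop key, 30 x 30 mm, not to be pressed. Dark bezel 50 x 50 mm, 8 mm high. Point: centre of the flat cap top, 19 mm above the deck when up; moves with the cap, 7 mm straight down to the stop (then 4 mm above the bezel). Sprung like the triangular one.
- square_key (a joint): Travel of the square key, m: 0 = up, 0.007 = fully down.
- vial: Small amber glass vial with white cap, 24 mm across, 42 mm high, standing loose on the deck somewhere along the supply's near edge; origin at the centre of its underside. Bystander.
- jar: Glass bottle with blue cap, 80 mm across, 130 mm high, standing loose on the bench to the right (-y) of the supply; origin at the centre of its underside. Bystander.
- tray: Clear plastic tray, 120 x 160 x 35 mm, loose on the bench to the left (+y) of the supply; origin at the centre of its underside. Bystander.
- roller: Blot roller lying loose in the tray: white cylinder 24 mm across, 90 mm long, along its x, and a handle reaching 116 mm to its -y; origin under the middle of the cylinder. Bystander.

How it is judged:
By the outcome, as a careful person would: the job done as asked, in the order asked, and still so for the second after the job is handed in, with the robot touching nothing.
It also fails if it takes over 43 s, if anything falls off the work surface, if the arm or the gripper's body presses on something with over 40 N, if the wrist force passes 120 N, or if a joint passes its speed limit or range.

ROBOT

A 6-joint arm with a two-finger parallel gripper is mounted at the origin on the work surface. World frame = base frame: x ahead of the robot, y to its left, z up, the work surface at z = 0. Lengths are in m, angles in degrees, forces in N, time in s.
With the tool pointing down it reaches from about 0.375 to 0.9 m from the base axis. Payload 3.1 kg.
Tool frame: the origin (TCP) lies between the finger pads; the fingertips stand 11 mm ahead of it and the grasp point (between the pads) lies 8 mm behind it; z points along the fingers, y is the line along which they close (so a half turn about z gives the same grasp; the last joint's range is limited). The gripper opens to 87 mm and grips with 3 to 60 N. Pads are 19 mm wide; open, the fingers measure 117 mm over their backs; the gripper's body (75 mm by 190 mm) begins 51 mm behind the grasp point.
Start: joints at [61.335, 30.224, 82.088, -0, 67.689, -10.227], TCP at [0.198, 0.593, 0.234] pointing down, gripper open.
Joint ranges: [-176.69, 176.69], [-43.24, 126.21], [12.49, 139.97], [-82, 262], [0, 151.66], [-163.58, 163.58]. Speed limits (degrees/s): [159.86, 159.86, 180, 180, 180, 180].

INTERFACE

Orientations are given as a 3x3 rotation matrix whose columns are the frame's x, y, z axes.
In Python, from rig import bot, viewer, workorder, models gives the robot as it stands.
- The arm moves only by the shell command python3 -m jog 'ROWS'. ROWS is JSON, a list of rows, each a list of 7 numbers: the opening, from 0 (shut) to 1 (fully open), then the shift along the tool's x, y, z in m, then the turn, a rotation vector about the tool's x, y, z in degrees. In form: [[claw, x, y, z, ax, ay, az], ...]. A call has 1 to 20 rows; each row is the pose to reach, as a shift and turn from the pose commanded when the call began, along the tool's axes at that moment; what a row does not reach only later rows make up. A row lasts 1/8 s, in which the tool goes at most 62.5 mm and 10.7 degrees, less where a joint would pass 70% of its speed; a pose out of reach is approached as far as the arm can. A call with a gripper value outside its range is refused whole. The fingers move at their own pace and stop on an object; the grip force is fixed at half the most. Time passes only in rows, so rows that repeat a pose let the fingers close. It gives the time, the measured TCP pose, the force, the opening and the grip force at its end, in the units of the state.
- bot.read_state(): the state, without advancing time (a new reading comes with each control period).
- viewer.capture(name): name is "side" or "top" or "wrist"; returns (picture, depth): 420x560x3 uint8, blue, green, red; 420x560 float32, m along the optical axis (not along the pixel's ray), 0 where there is no reading.
- viewer.camera_info(name): a dict with "fx", "fy", "cx", "cy" (pixels), "world_to_cam" (4x4, takes a point from world to camera coordinates). Camera axes: x right, y down, z forward; pixel columns grow to the right and rows downward; lengths in m; the calibration is good to about 2 mm. A picture is of the moment at which its call begins: read the wrist's pose just before it. camera_info takes no time and is no camera call; for the wrist camera it gives the pose at the moment of the call.
- workorder.hand_in(): hands the job in; it is judged then, once.
Trained networks look in the newest picture that a camera, given by its name, has taken for a name from the list of things; names that differ only in an ending like _2 or _b are one class to them, and where a whole thing is asked for, a point or a joint stands for the part that bears it (a point fixed in the world has none). Each returns a list of dicts, best first, with "p" (0 to 1); they miss things now and then, are a little off and sometimes report something else, mostly with a low value. They report only what shows in the picture. A call takes as long as a camera call.
- models.outline_of(camera, thing): "mask" (420x560 bool, what is visible of it).
- models.tip_of(camera, thing): "xyz" ([x, y, z] in m, in world coordinates, good to about 4 mm: a listed point, or the origin of a listed thing).
The state is a dict: "time_s": time; "joint_positions": joint angles; "qvel": joint speeds; "tau": joint torques, N m; "position": TCP position; "tcp_rot": TCP orientation; "force": force on the tool from outside, world axes, zero at the start; "moment": the same for the moment, N m; "opening": opening from 0.0 (shut) to 1.0 (fully open); "grasp_force": force on a finger pad.
Only numpy, scipy, OpenCV 4.12 (cv2) and the standard library are available. Lean on these libraries where they do the work, as an engineer would, in place of code of your own. Each camera call takes 0.05 s, during which the arm holds its last target. There are 200 camera calls.

## Working session

There is one attempt and no reset: what is moved stays moved. The work goes in short steps, Python scripts to look and compute and a shell command to move; the robot and the scene stay as the last step left them, time stands still between calls to the robot, and variables do not carry over. Pictures are saved under pics/ and viewed, at most 10 in all, crops included, and the job is handed in when it is done.

```bash
mkdir -p pics
python3 - <<'E'
from rig import bot, viewer, workorder, models
import cv2,numpy as np
np.set_printoptions(precision=4,suppress=True)
s=bot.read_state();print(s['time_s'],s['position'],s['tcp_rot'],s['force'],s['opening'])
ims=[]
for c in ["top","side"]:
    p,d=viewer.capture(c);cv2.imwrite(f"pics/{c}0.png",p)
    for t in ["supply","rocker_far","round_key_top","tri_key_top","square_key_top","vial","jar","tray"]:
        print(c,t,[(np.round(r['xyz'],4).tolist(),round(float(r['p']),2)) for r in models.tip_of(c,t)[:2]])
E
```

```text
0.0 [0.1973 0.5923 0.2326] [[-0.9487  0.3163 -0.001 ]
 [ 0.3163  0.9487 -0.0019]
 [ 0.0004 -0.0021 -1.    ]] [-0.2909  0.0438 -0.0427] 1.0042479626255376
top supply [([0.5916, 0.0879, 0.0004], 0.57), ([0.6222, 0.4781, 0.0048], 0.52)]
top rocker_far [([0.5544, 0.1865, 0.0949], 0.57)]
top round_key_top [([0.5897, 0.0577, 0.0849], 0.55)]
top tri_key_top [([0.6123, -0.0099, 0.0891], 0.57)]
top square_key_top [([0.5607, 0.1203, 0.0905], 0.5)]
top vial [([0.5404, -0.0611, 0.067], 0.53)]
top jar [([0.4917, -0.4337, 0.0005], 0.93)]
top tray [([0.6261, 0.4813, 0.0049], 0.85)]
side supply []
side rocker_far []
side round_key_top []
side tri_key_top [([0.6102, -0.0064, 0.0882], 0.39)]
side square_key_top []
side vial [([0.5366, -0.06, 0.0745], 0.5)]
side jar [([0.497, -0.4324, -0.0008], 0.66)]
side tray [([0.6176, 0.4819, -0.0055], 0.97)]
```

View pics/top0.png

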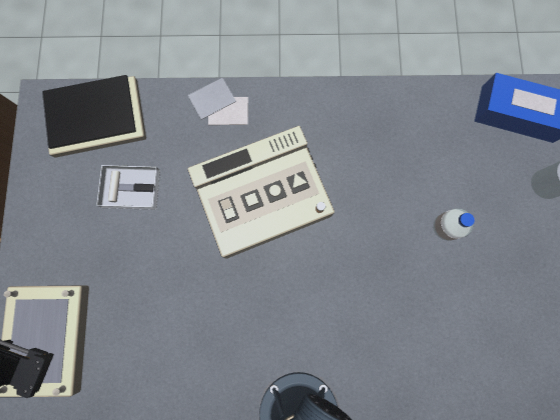

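View pics/side0.png

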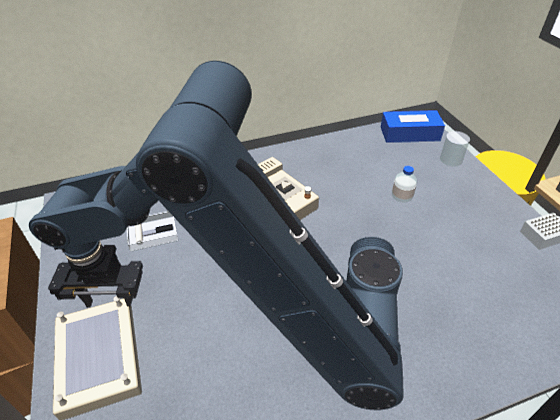

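The top view shows the supply turned about 18° at (262,190). From left to right it has the rocker (228,208), square (251,200), round (275,190) and triangle (298,182), with the vial at (321,208). In the side view the arm blocks most of the supply. I'll move above the supply and look with the wrist camera.

```bash
python3 -m jog '[[0,-0.52,-0.35,-0.08,0,0,-37],[0,-0.52,-0.35,-0.08,0,0,-37],[0,-0.52,-0.35,-0.08,0,0,-37],[0,-0.52,-0.35,-0.08,0,0,-37],[0,-0.52,-0.35,-0.08,0,0,-37],[0,-0.52,-0.35,-0.08,0,0,-37],[0,-0.52,-0.35,-0.08,0,0,-37],[0,-0.52,-0.35,-0.08,0,0,-37],[0,-0.52,-0.35,-0.08,0,0,-37],[0,-0.52,-0.35,-0.08,0,0,-37],[0,-0.52,-0.35,-0.08,0,0,-37],[0,-0.52,-0.35,-0.08,0,0,-37],[0,-0.52,-0.35,-0.08,0,0,-37],[0,-0.52,-0.35,-0.08,0,0,-37]]'
python3 - <<'E'
from rig import bot, viewer, workorder, models
import cv2,numpy as np
s=bot.read_state();print(s['time_s'],s['position'],s['tcp_rot'],s['force'],s['opening'])
for c in ["wrist","side"]:
    ci=viewer.camera_info(c)
    p,d=viewer.capture(c);cv2.imwrite(f"pics/{c}1.png",p)
    np.savez(f"{c}1.npz",d=d,T=ci['world_to_cam'],k=[ci[k] for k in('fx','fy','cx','cy')])
    for t in ["supply","rocker_far","round_key_top","tri_key_top","square_key_top","vial"]:
        print(c,t,[(np.round(r['xyz'],4).tolist(),round(float(r['p']),2)) for r in models.tip_of(c,t)[:2]])
        if c=="wrist":
            o=models.outline_of(c,t)
            if o:
                m=o[0]['mask']&(d>0); v,u=np.nonzero(m); z=d[m]
                P=np.c_[(u-ci['cx'])/ci['fx']*z,(v-ci['cy'])/ci['fy']*z,z,np.ones(len(z))]@np.linalg.inv(ci['world_to_cam']).T
                print('  mask',round(float(o[0]['p']),2),m.sum(),np.median(P,0)[:3].round(4),P[:,2].min().round(4),P[:,2].max().round(4), 'px',u.mean().round(),v.mean().round())
E
```

```text
time_s: 2.65
position: [0.579, 0.0981, 0.3134]
tcp_rot: [[-0.947, -0.321, -0.001], [-0.321, 0.947, 0.0], [0.001, 0.001, -1.0]]
force: [0.4, 0.3, 0.2]
opening: 0.007
grasp_force: 0.0
2.65 [0.57899913 0.09807353 0.31340562] [[-9.47235809e-01 -3.20535704e-01 -1.08791114e-03]
 [-3.20536223e-01  9.47236199e-01  3.36666020e-04]
 [ 9.22595330e-04  6.67617037e-04 -9.99999352e-01]] [0.44436375 0.29145021 0.23963803] 0.006755760763881839
wrist supply [([0.5928, 0.0943, 0.0023], 0.94), ([0.6119, -0.0075, 0.0893], 0.32)]
  mask 0.65 43283 [0.5491 0.0858 0.0701] -0.0021 0.3848 px 279.0 153.0
wrist rocker_far [([0.5519, 0.1909, 0.0968], 0.95)]
  mask 0.95 1241 [0.5388 0.1821 0.0877] 0.0766 0.0973 px 368.0 172.0
wrist round_key_top [([0.5867, 0.0579, 0.0901], 0.95)]
  mask 0.57 699 [0.587  0.0567 0.0888] 0.0765 0.0916 px 244.0 177.0
wrist tri_key_top [([0.61, -0.0077, 0.0868], 0.79)]
  mask 0.84 723 [ 0.6113 -0.0051  0.0887] 0.0692 0.0915 px 182.0 180.0
wrist square_key_top [([0.5657, 0.1204, 0.09], 0.6)]
  mask 0.82 788 [0.5624 0.1194 0.0888] 0.0768 0.0911 px 306.0 174.0
wrist vial [([0.5364, -0.0632, 0.0716], 0.89)]
  mask 0.8 789 [ 0.5374 -0.0601  0.1109] 0.0674 0.1143 px 143.0 95.0
side supply []
side rocker_far [([0.5515, 0.1874, 0.0953], 0.64)]
side round_key_top []
side tri_key_top [([0.4959, -0.4321, -0.0037], 0.16)]
side square_key_top []
side vial [([0.535, -0.0618, 0.0722], 0.58)]
```

View pics/wrist1.png

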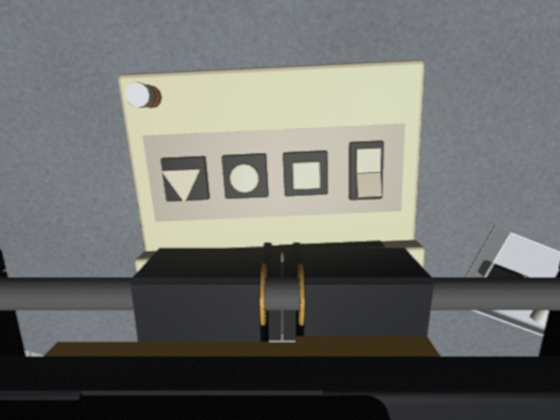

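The wrist view shows triangle (182,180), round (244,177), square (306,174) and rocker (368,172, raised half at the bottom, towards the ridge). The vial is at (143,95). The fitted supply yaw is about 21°, with key tops at z of 0.089. Next I'll approach the rocker's far half.

```bash
python3 -m jog '[[0,-0.006,0.095,0.06,0,0,-2.3],[0,-0.006,0.095,0.12,0,0,-2.3],[0,-0.006,0.095,0.17,0,0,-2.3],[0,-0.006,0.095,0.188,0,0,-2.3],[0,-0.006,0.095,0.188,0,0,-2.3],[0,-0.006,0.095,0.188,0,0,-2.3],[0,-0.006,0.095,0.188,0,0,-2.3]]'
python3 - <<'E'
from rig import viewer,models
import cv2
p,d=viewer.capture("wrist");cv2.imwrite("pics/w2.png",p)
p,d=viewer.capture("side");cv2.imwrite("pics/s2.png",cv2.resize(p[120:260,190:370],None,fx=4,fy=4,interpolation=2))
E
```

```text
time_s: 4.53
position: [0.5575, 0.1883, 0.1278]
tcp_rot: [[-0.935, -0.356, 0.005], [-0.356, 0.935, 0.001], [-0.005, -0.001, -1.0]]
force: [-0.2, 0.3, -0.7]
opening: 0.001
grasp_force: 0.0
```

View pics/s2.png

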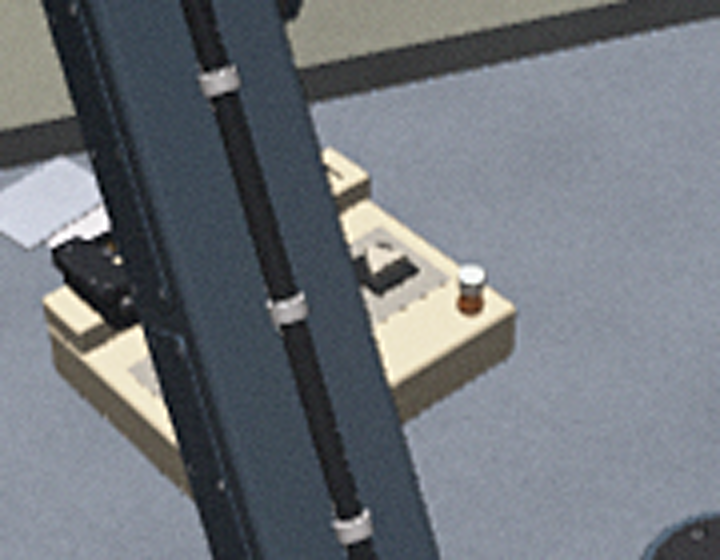

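View pics/w2.png

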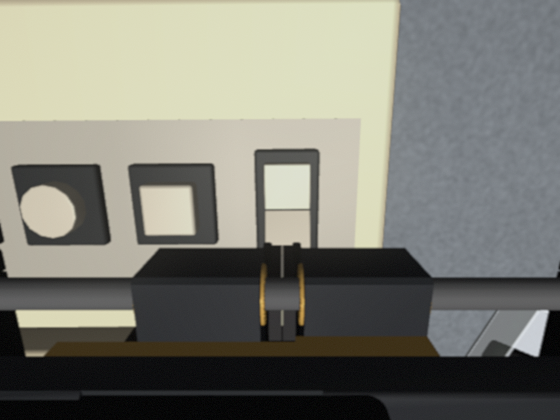

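The rocker bezel is square to the tool, with the closed fingers (282,245) over its far half. Now I'll press.

```bash
python3 -m jog '[[0,0.002,0.003,0.01,0,0,0],[0,0.002,0.003,0.018,0,0,0],[0,0.002,0.003,0.022,0,0,0],[0,0.002,0.003,0.025,0,0,0],[0,0.002,0.003,0.028,0,0,0],[0,0.002,0.003,0.028,0,0,0],[0,0.002,0.003,0.028,0,0,0]]'
```

```text
time_s: 5.5
position: [0.5535, 0.1908, 0.0984]
tcp_rot: [[-0.934, -0.356, 0.002], [-0.356, 0.934, 0.001], [-0.002, -0.0, -1.0]]
force: [0.3, 1.1, 5.5]
opening: 0.007
grasp_force: 3.0
```

```bash
python3 -m jog '[[0,0,0,0.001,0,0,0],[0,0,0,0.002,0,0,0],[0,0,0,0.002,0,0,0],[0,0,0,0.002,0,0,0]]'
```

```text
time_s: 6.0
position: [0.5536, 0.1908, 0.0983]
tcp_rot: [[-0.934, -0.356, 0.003], [-0.356, 0.934, 0.001], [-0.003, -0.0, -1.0]]
force: [-1.5, 1.1, 16.8]
opening: 0.005
grasp_force: 8.5
```

It stopped firmly at z of 0.0983 with 17 N, so the rocker is fully on. Next I'll lift and move to the round key.

```bash
python3 -m jog '[[0,0,0,-0.03,0,0,0],[0,0,0,-0.045,0,0,0],[0,0.008,-0.06,-0.045,0,0,0],[0,0.017,-0.11,-0.045,0,0,0],[0,0.017,-0.137,-0.045,0,0,0],[0,0.017,-0.137,-0.03,0,0,0],[0,0.017,-0.137,-0.03,0,0,0],[0,0.017,-0.137,-0.03,0,0,0]]'
python3 - <<'E'
from rig import viewer,models
import cv2,numpy as np
p,d=viewer.capture("wrist");cv2.imwrite("pics/w3.png",p)
for c in("wrist","top"):
    if c=="top":viewer.capture(c)
    for t in["rocker_far","round_key_top","tri_key_top"]:print(c,t,[(np.round(r['xyz'],4).tolist(),round(float(r['p']),2)) for r in models.tip_of(c,t)[:1]])
E
```

```text
time_s: 7.0
position: [0.5846, 0.0577, 0.1249]
tcp_rot: [[-0.934, -0.358, -0.002], [-0.358, 0.934, 0.0], [0.002, 0.001, -1.0]]
force: [-1.5, 0.8, -0.5]
opening: 0.002
grasp_force: 0.0
wrist rocker_far [([0.553, 0.1887, 0.0897], 0.66)]
wrist round_key_top [([0.5881, 0.0565, 0.088], 0.64)]
wrist tri_key_top [([0.612, -0.0088, 0.0874], 0.8)]
top rocker_far []
top round_key_top []
top tri_key_top []
```

View pics/w3.png

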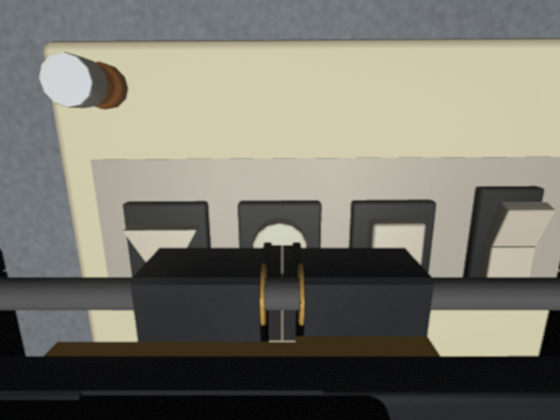

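The picture shows the rocker's near half raised (525,220), so it is on, and the fingers centred over the round key (280,245). Next I'll press the round key.

```bash
python3 -m jog '[[0,-0.002,0,0.015,0,0,0],[0,-0.002,0,0.023,0,0,0],[0,-0.002,0,0.027,0,0,0],[0,-0.002,0,0.031,0,0,0],[0,-0.002,0,0.034,0,0,0],[0,-0.002,0,0.035,0,0,0],[0,-0.002,0,0.035,0,0,0],[0,-0.002,0,0.035,0,0,0]]'
```

```text
time_s: 8.4
position: [0.587, 0.0572, 0.093]
tcp_rot: [[-0.934, -0.356, -0.0], [-0.356, 0.934, -0.0], [0.0, -0.0, -1.0]]
force: [-5.3, -0.2, 16.6]
opening: 0.003
grasp_force: 8.5
```

```bash
python3 -m jog '[[0,0,0,-0.03,0,0,0],[0,0,0,-0.045,0,0,0],[0,0,-0.04,-0.045,0,0,0],[0,0,-0.068,-0.045,0,0,0],[0,0,-0.068,-0.033,0,0,0],[0,0,-0.068,-0.033,0,0,0],[0,0,-0.068,-0.033,0,0,0]]'
python3 - <<'E'
from rig import viewer,models
import cv2,numpy as np
p,d=viewer.capture("wrist");cv2.imwrite("pics/w4.png",p)
for t in["rocker_far","round_key_top","tri_key_top"]:print(t,[(np.round(r['xyz'],4).tolist(),round(float(r['p']),2)) for r in models.tip_of("wrist",t)[:1]])
E
```

```text
time_s: 9.28
position: [0.6108, -0.0053, 0.1229]
tcp_rot: [[-0.934, -0.357, -0.002], [-0.357, 0.934, 0.001], [0.001, 0.001, -1.0]]
force: [0.0, 0.3, 0.1]
opening: 0.003
grasp_force: 0.0
rocker_far []
round_key_top [([0.5856, 0.0579, 0.0809], 0.9)]
tri_key_top [([0.6104, -0.0074, 0.0904], 0.74)]
```

View pics/w4.png

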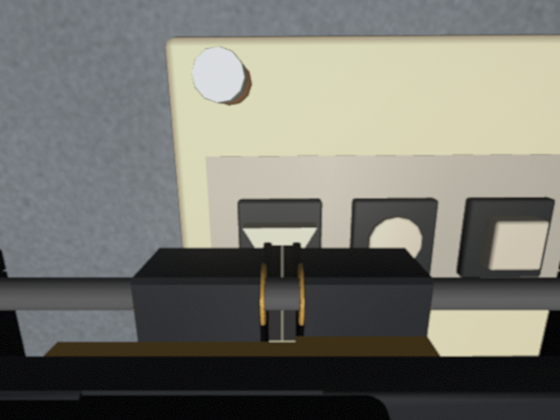

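The round key is flush-low (395,242), with its top at z of 0.081. The fingers are centred on the triangle (280,240). Now the press and hold.

```bash
python3 -m jog '[[0,0,0,0.012,0,0,0],[0,0,0,0.02,0,0,0],[0,0,0,0.028,0,0,0],[0,0,0,0.034,0,0,0],[0,0,0,0.034,0,0,0],[0,0,0,0.034,0,0,0],[0,0,0,0.034,0,0,0],[0,0,0,0.034,0,0,0]]'
```

```text
time_s: 10.48
position: [0.6114, -0.0063, 0.0931]
tcp_rot: [[-0.934, -0.356, 0.0], [-0.356, 0.934, -0.0], [-0.0, -0.0, -1.0]]
force: [-6.8, 1.2, 22.3]
opening: 0.007
grasp_force: 11.5
```

```bash
python3 -m jog '[[0,0,0,0,0,0,0],[0,0,0,0,0,0,0],[0,0,0,0,0,0,0],[0,0,0,0,0,0,0],[0,0,0,0,0,0,0],[0,0,0,0,0,0,0],[0,0,0,0,0,0,0],[0,0,0,0,0,0,0],[0,0,0,0,0,0,0],[0,0,0,0,0,0,0],[0,0,0,0,0,0,0],[0,0,0,0,0,0,0],[0,0,0,0,0,0,0],[0,0,0,0,0,0,0],[0,0,0,-0.05,0,0,0],[0,0,0,-0.1,0,0,0],[0,0.02,0.1,-0.15,0,0,0],[0,0.02,0.1,-0.2,0,0,0],[0,0.02,0.1,-0.2,0,0,0],[0,0.02,0.1,-0.2,0,0,0]]'
python3 - <<'E'
from rig import viewer,models
import cv2,numpy as np
p,d=viewer.capture("wrist");cv2.imwrite("pics/w5.png",p)
for t in["rocker_far","round_key_top","tri_key_top","square_key_top","vial"]:print(t,[(np.round(r['xyz'],4).tolist(),round(float(r['p']),2)) for r in models.tip_of("wrist",t)[:1]])
E
```

```text
time_s: 12.98
position: [0.558, 0.0806, 0.2911]
tcp_rot: [[-0.934, -0.358, 0.004], [-0.358, 0.934, -0.0], [-0.004, -0.002, -1.0]]
force: [0.7, -0.6, -0.5]
opening: 0.002
grasp_force: 0.0
rocker_far [([0.5542, 0.1897, 0.0927], 0.92)]
round_key_top [([0.5875, 0.0559, 0.0802], 0.57)]
tri_key_top [([0.6094, -0.0079, 0.087], 0.67)]
square_key_top []
vial [([0.5386, -0.0633, 0.0718], 0.88)]
```

View pics/w5.png

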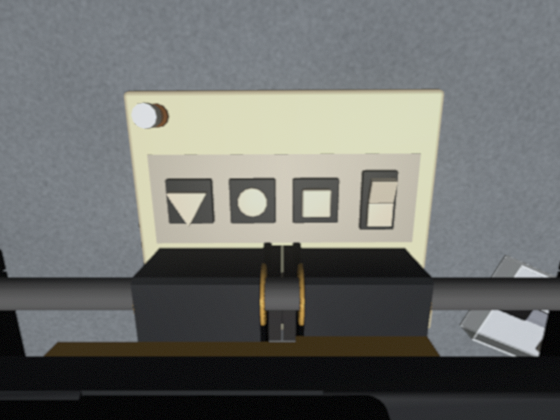

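The rocker's near half (383,190) looks raised and the far half (380,214) level. The vial hasn't moved. I'll check heights with the depth image before handing in.

Run:
```python
from rig import viewer
import numpy as np
ci=viewer.camera_info("wrist");p,d=viewer.capture("wrist")
v,u=np.mgrid[:420,:560];z=d
P=np.stack([(u-ci['cx'])/ci['fx']*z,(v-ci['cy'])/ci['fy']*z,z,np.ones_like(z)],-1)@np.linalg.inv(ci['world_to_cam']).T
for n,(a,b) in dict(near_end=(384,184),near_mid=(383,193),far_mid=(380,212),far_end=(380,222),round=(252,202),tri=(187,203),square=(316,203),deck=(280,130)).items():
    print(n,np.median(P[b-2:b+3,a-3:a+4].reshape(-1,4),0)[:3].round(4))
```

```text
near_end [0.5163 0.1728 0.0944]
near_mid [0.5254 0.1764 0.0923]
far_mid [0.5458 0.1846 0.0868]
far_end [0.5555 0.1892 0.0871]
round [0.5844 0.055  0.0817]
tri [ 0.6074 -0.0073  0.0889]
square [0.5602 0.1176 0.0888]
deck [0.5052 0.0567 0.07  ]
```

The depth readings agree: the rocker's far half is level at 0.087, the round key is in at 0.082, and the triangle and square are both up at 0.089.

```bash
python3 -c "
from rig import workorder
print(workorder.hand_in())"
```

```text
the job is handed in; nothing more can be done
None
```

The job is handed in at about 13 s: rocker fully on, round key in and staying down, run key held down for about two seconds and released; the stop key was not pressed, the vial is where it was, and the arm never went near the jar, tray or roller.

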